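# Lock out the gas selector valve

## Task

Lock out this three-way gas valve: with the fingertips, push its lever round until the slot across the round disc lines up with the flat lock bar, then push the bar by its upright tab through the slot and the bracket on the far side, fully home, so that the padlock hole at its tip stands clear beyond the bracket. Only push, do not pinch the lever or the tab between the fingers, and do not shift the padlock, the brass union or the spanner lying beside the valve.

Things in the scene. Friction and masses are not known exactly. Their poses are not given: they have to be found in the camera images.
- valve_disc (a joint): Angle of disc and lever about the upright stem (rad). 0: lever points to the station's front (-x), slot in line with the bar. Positive: lever clockwise seen from above, towards the far bracket (station +y). Range -1.4 to 1.4, no detent or stop at 0; friction 0.12 N m holds it. Within about 0.15 of 0 the bar's tapered tip enters and centres the disc; farther off it butts against it.
- lock_bar (a joint): How far the lock bar has been pushed (m): 0 fully drawn back, 0.114 fully home (hard stop: its tab meets the near bracket). Slides along +y of the station, friction about 1.5 N, stays where it is left. The tip reaches the disc's rim at about 0.018; the hole is clear of the far bracket from about 0.109 on.
- valve_station: Fixed grey plate, 112 x 290 x 6 mm, with a brass valve in front of a 53 mm high rear flange with three tube fittings, a steel rail for the bar and two steel brackets 73 mm high. Origin: on the worktop, under the valve stem. +y is the way the bar is pushed, -x the front, z up. The plate spans x -50 to 62 and y -198 to 92 mm, flange and fittings x 48 to 83 mm.
- disc_centre (a point): Centre of the top of the steel disc (diameter 64 mm, top 72 mm above the worktop), on the valve stem. The disc has a 19 mm wide open slot right across it; the lever is bolted on one half. Axes turn with the disc: the slot runs along y, the lever points along -x.
- lever_grip (a point): Middle of the working end of the lever's black sleeve, 80 mm from the stem. The sleeve is straight, 55 mm long (47 to 102 mm from the stem), 17 mm wide, 15 mm high, from 75 to 90 mm above the worktop; below it is free space down to the plate, except where it passes over the brackets, within 55 mm of the stem. Axes turn with the disc: x is along the lever towards the stem, y is across it.
- bar_tab (a point): Middle of the rear (pushing) face of the tab on the bar's tail, 88 mm above the worktop; 174 mm from the stem (station y -174) with the bar drawn back, 60 mm when home. The tab is an upright plate 26 mm wide, 10 mm thick, from 68 to 100 mm above the worktop; the bar's end sticks out 4 mm behind it and bar and rail reach up to 68 mm. Push along the station's +y.
- bar_tip (a point): Centre of the tip of the lock bar, a flat dark steel bar 16 x 8 mm, 128 mm long, 64 mm above the worktop, with a 7 mm upright padlock hole 15 mm behind the tip.
- bracket_window (a point): Centre of the outer face of the far bracket's window, through which the bar comes out; 40 mm past the stem, 64 mm above the worktop.
- padlock: Loose brass padlock lying flat, body 40 x 34 x 18 mm, steel shackle; origin under its body. To be left alone.
- brass_union: Loose brass tube union, 22 x 39 x 19 mm, lying beside the valve; origin under its centre. To be left alone.
- spanner_2: Loose open-ended spanner, 18 x 112 x 5 mm, long side along its y; origin under its centre. To be left alone.

How it is judged:
By the outcome, as a careful person would: the job done as asked, in the order asked, and still so for the second after the job is handed in, with the robot touching nothing.
It also fails if it takes over 48 s, if anything falls off the work surface, if the arm or the gripper's body presses on something with over 40 N, if the wrist force passes 120 N, or if a joint passes its speed limit or range.

## Robot

A 6-joint arm with a two-finger parallel gripper is mounted at the origin on a cart in front of the work surface, level with it; the furniture and walls round the work are solid. World frame = base frame: x ahead of the robot, y to its left, z up, the work surface at z = 0. Lengths are in mm, angles in rad, forces in N, time in s.
With the tool pointing down it reaches from about 300 to 775 mm from the base axis. Payload 14.6 kg.
Tool frame: the origin (TCP) lies on the centre line of the jaws, within the pads' length; the fingertips stand 19 mm ahead of it and the grasp point (between the pads) is the TCP (bot.tip_reach is the distance from the TCP to the fingertips, in mm); y points along the fingers, x is the direction in which the jaws open and shut, and the axes are right-handed (so a half turn about y gives the same grasp; the last joint's range is limited). The gripper opens to 85 mm and grips with 20 to 120 N. Pads are 22 mm wide; open, the fingers measure 114 mm over their backs; the gripper's body (76 mm by 85 mm) begins 54 mm behind the grasp point. The pads swing forward as they close: fully open they stand 13 mm farther back than shut.
Start: joints at [-1.209, 0.3, 1.521, -0, 1.321, -0.067], TCP at [228.671, -500.199, 229.881] pointing down, gripper open.
Joint ranges: [-3.03, 3.03], [-0.79, 2.21], [0.23, 2.52], [-1.04, 4.18], [0, 3.07], [-2.55, 2.55]. Speed limits (rad/s): [2.22, 2.22, 2.57, 3.14, 3.14, 3.14].

## Interface

Orientations are given as a unit quaternion [w, x, y, z].
In Python, from rig import bot gives the robot as it stands. Calls block until the motion is done:
- bot.move_to(position, orientation): joint-space move of the TCP to a pose.
- bot.servo_line(position, attitude=None, speed=150, until_force=None): straight line of the TCP; attitude=None keeps the orientation; speed is the mean speed in mm/s. With until_force (N) it stops when the force on the tool has changed by that much, and returns True; else False.
- bot.move_joints(angles): joint-space move.
- bot.move_gripper(opening, grip_force=None): finger opening in mm; grip_force is the grip in N (None keeps the last); returns when the fingers have stopped.
- bot.dwell(seconds).
- bot.ik(position, orientation): joint angles nearest the present ones, or None.
- bot.read_state(): the state.
- bot.read_camera(name): name is "scene" or "side" or "wrist"; returns a dict with "image" (400x640x3 uint8, blue, green, red), "depth" (400x640 float32, mm along the optical axis (not along the pixel's ray), 0 where there is no reading), "fovy" (degrees; the focal length in pixels is half the picture's height over the tangent of half this angle, whatever the lens; pixels are square), "cx", "cy" (the principal point, pixels), "k1" (the pictures are not rectified: a ray, as slopes to the right and down, at radius r is drawn at 1 + k1 r^2 times it, then the intrinsics apply), "eye" and "attitude" of the camera in the world; the wrist camera has in their place "mount" (4x4, takes a point from camera to tool coordinates, whose origin is the TCP and whose axes are the tool frame's). Camera axes: x right, y down, z forward; pixel columns grow to the right and rows downward; lengths in mm; the calibration is good to about 2 mm. A picture is of the moment at which its call begins: read the wrist's pose just before it.
A pose or a line that the arm cannot do raises bot.MotionError and nothing moves.
- bot.finish_job(): hands the job in, once; it reports no verdict.
The state is a dict: "clock": time; "joint_positions": joint angles; "qvel": joint speeds; "effort": joint torques, N m; "ee_pos": TCP position; "tool_rot": TCP orientation; "ft_force": force on the tool from outside, world axes, zero at the start; "moment": the same for the moment, N m; "grip_width": finger opening in mm.
Only numpy, scipy, OpenCV 4.12 (cv2) and the standard library are available. Lean on these libraries where they do the work, as an engineer would, in place of code of your own. Each camera call takes 0.05 s, during which the arm holds its last target.

## Working session

There is one attempt and no reset: what is moved stays moved. The work goes in short steps, each a Python script; the robot and the scene stay as the last script left them, time stands still between calls to the robot, and variables do not carry over. Pictures are saved under pics/ and viewed, and the job is handed in when it is done.

```bash
ls; mkdir -p pics; python3 - <<'E'
from rig import bot
import cv2,numpy as np,pickle
s=bot.read_state();print(s)
d={}
for n in("scene","side","wrist"):
    c=bot.read_camera(n);d[n]=c
    cv2.imwrite(f"pics/{n}0.png",c["image"])
    print(n,{k:v for k,v in c.items() if k not in("image","depth")})
pickle.dump((s,d),open("c0.pkl","wb"))
E
```

```text
pics
{'clock': 0.0, 'joint_positions': array([-1.20859494e+00,  3.00541276e-01,  1.52158865e+00, -2.89477310e-06,
        1.32070964e+00, -6.65888994e-02]), 'qvel': array([ 0.00027898, -0.00037408, -0.00032007,  0.00133397,  0.00268409,
       -0.00069422]), 'effort': array([ 4.01860389e-04, -5.43504417e+01, -3.61787081e+01,  6.40669487e-05,
        4.04471008e-03,  1.72845921e-05]), 'ee_pos': array([ 228.59111582, -499.98243522,  229.27962031]), 'tool_rot': array([ 0.59519251, -0.59466926,  0.38252894, -0.38181929]), 'ft_force': array([0.103738  , 0.31564691, 0.22923842]), 'moment': array([-0.0035004 , -0.01496543, -0.06688731]), 'grip_width': 85.2799224180201}
scene {'fovy': 47.92604517575999, 'cx': 324.0730243092989, 'cy': 202.86803845333432, 'k1': -0.11473601535172942, 'eye': array([ -7.61505194, 329.12339478, 679.79532019]), 'attitude': array([ 0.2098646 , -0.48082063,  0.7840703 , -0.33166569])}
side {'fovy': 55.219897764294025, 'cx': 321.6402837571912, 'cy': 199.22407037928102, 'k1': -0.08982126708265463, 'eye': array([165.89804079, 750.69102982, 407.79150936]), 'attitude': array([ 0.14157961, -0.20554793,  0.8033263 , -0.54071444])}
wrist {'fovy': 68.46888925150834, 'cx': 321.6867224468586, 'cy': 204.28019652941805, 'k1': -0.05498461617129382, 'mount': array([[ 9.99999837e-01,  3.72218366e-05, -5.69327382e-04,
        -9.72928738e-01],
       [ 5.51356793e-04, -3.19644684e-01,  9.47537319e-01,
        -1.44847859e+02],
       [-1.46713392e-04, -9.47537479e-01, -3.19644653e-01,
         8.23374531e+01],
       [ 0.00000000e+00,  0.00000000e+00,  0.00000000e+00,
         1.00000000e+00]])}
```

View pics/scene0.png

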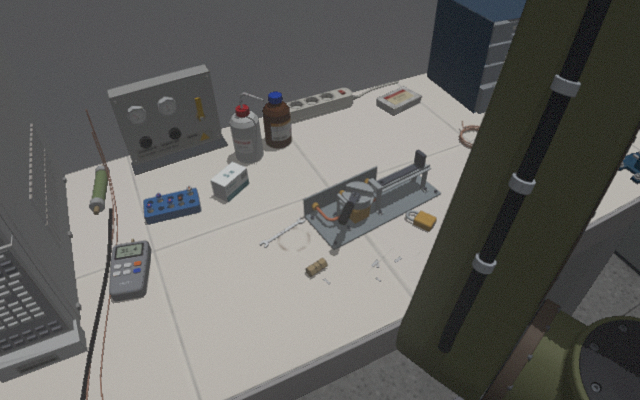

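View pics/side0.png

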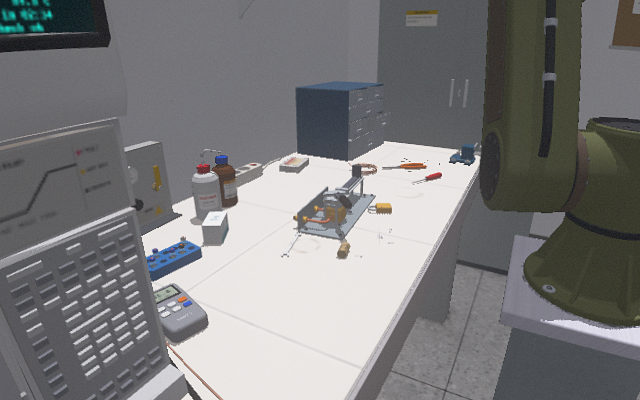

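View pics/wrist0.png

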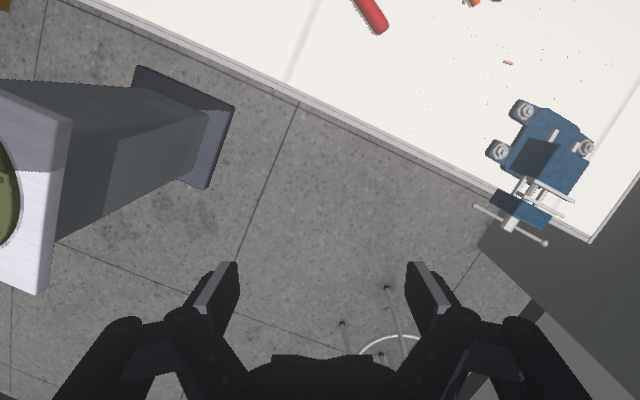

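```bash
cat > h.py <<'E'
import cv2,numpy as np,pickle
from scipy.spatial.transform import Rotation as R
def rot(q): return R.from_quat([q[1],q[2],q[3],q[0]]).as_matrix()
def quat(M): a=R.from_matrix(M).as_quat(); return np.array([a[3],a[0],a[1],a[2]])
def rays(c,uv):
    f=200/np.tan(np.radians(c["fovy"]/2)); K=np.array([[f,0,c["cx"]],[0,f,c["cy"]],[0,0,1]])
    return cv2.undistortPoints(np.asarray(uv,float).reshape(-1,1,2),K,np.array([c["k1"],0,0,0.])).reshape(-1,2)
def pose(c,s=None):
    if "eye" in c: return rot(c["attitude"]),np.array(c["eye"])
    T=np.eye(4);T[:3,:3]=rot(s["tool_rot"]);T[:3,3]=s["ee_pos"];T=T@c["mount"];return T[:3,:3],T[:3,3]
def cloud(c,s=None):
    v,u=np.mgrid[0:400,0:640];r=rays(c,np.c_[u.ravel(),v.ravel()]);z=c["depth"].ravel()
    Rm,t=pose(c,s);P=(np.c_[r,np.ones(len(r))]*z[:,None])@Rm.T+t
    P[z<=0]=np.nan
    return P.reshape(400,640,3)
def onplane(c,uv,h,s=None):
    Rm,t=pose(c,s);d=np.c_[rays(c,uv),np.ones(len(np.reshape(uv,(-1,2))))]@Rm.T
    return t+d*((h-t[2])/d[:,2])[:,None]
def proj(c,P,s=None):
    f=200/np.tan(np.radians(c["fovy"]/2)); K=np.array([[f,0,c["cx"]],[0,f,c["cy"]],[0,0,1]])
    Rm,t=pose(c,s);Q=(np.reshape(P,(-1,3))-t)@Rm
    return cv2.projectPoints(Q,np.zeros(3),np.zeros(3),K,np.array([c["k1"],0,0,0.]))[0].reshape(-1,2)
E
python3 - <<'E'
from h import *
s,d=pickle.load(open("c0.pkl","rb"))
c=d["scene"]
P=cloud(c)
im=c["image"][130:290,240:460]
cv2.imwrite("pics/z0.png",cv2.resize(im,None,fx=3.6,fy=3.6,interpolation=cv2.INTER_CUBIC))
c2=d["side"];cv2.imwrite("pics/z1.png",cv2.resize(c2["image"][150:270,270:410],None,fx=5,fy=5,interpolation=cv2.INTER_CUBIC))
for uv in[(400,280),(420,160),(345,210),(325,228),(439,192),(333,243),(306,216)]:
    print(uv,P[uv[1],uv[0]])
E
```

```text
(400, 280) [378.60234844 -15.30332795   1.05761311]
(420, 160) [ 570.51373507 -182.55012566   88.09078937]
(345, 210) [506.81763212  33.48773655  93.3330172 ]
(325, 228) [553.27411187  52.34368477   9.52512125]
(439, 192) [ 534.75979332 -221.77044902    8.94053424]
(333, 243) [507.99813746  57.59260608  12.09780485]
(306, 216) [602.85748305  71.87410736   8.64738403]
```

View pics/z0.png

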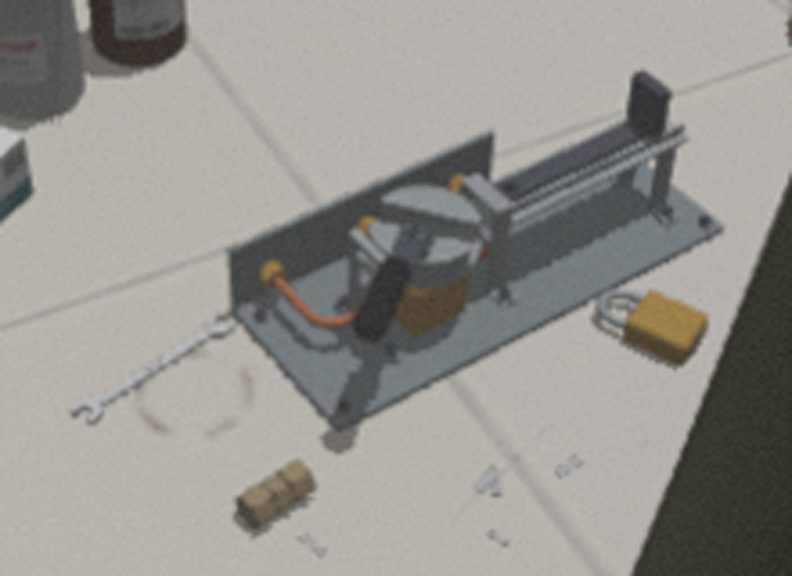

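View pics/z1.png

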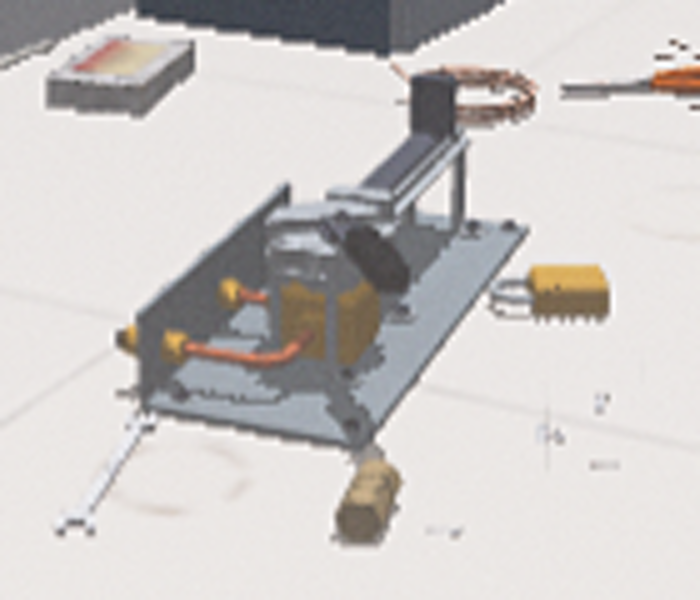

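```bash
python3 - <<'E'
from h import *
s,d=pickle.load(open("c0.pkl","rb"))
from rig import bot; print(bot.tip_reach)
print(rot(s["tool_rot"]).round(2))
for n in("scene","side"):
    c=d[n];P=cloud(c).reshape(-1,3)
    tab=P[(P[:,2]>75)&(P[:,2]<110)&(P[:,0]>440)&(P[:,0]<700)&(abs(P[:,1])<300)]
    ok=tab
    print(n,len(ok))
    a=ok[ok[:,1]<-120];print("tab",len(a),a.min(0),a.max(0),np.median(a,0))
    b=ok[(ok[:,1]>-100)];print("lever",len(b),b.min(0),b.max(0),np.median(b,0))
z0=lambda u,v:(240+u/3.6,130+v/3.6)
c=d["scene"]
C=onplane(c,[z0(338,428),z0(722,230),z0(232,308)],6);print(C)
z1=lambda u,v:(270+u/5,150+v/5)
C2=onplane(d["side"],[z1(352,446),z1(528,230),z1(143,408)],6);print(C2)
for A in(C,C2):
    e=A[0]-A[1];print(np.linalg.norm(e),np.linalg.norm(A[0]-A[2]));y=e/np.linalg.norm(e);x=np.array([y[1],-y[0],0]);print("yaw",np.arctan2(-y[0],y[1]), "origin",A[0]+50*x-92*y,A[1]+50*x+198*y)
E
```

```text
19.0
[[ 0.42 -0.    0.91]
 [-0.91  0.    0.42]
 [-0.   -1.    0.  ]]
scene 681
tab 145 [ 562.21474048 -193.46027852   75.09087479] [ 590.05285713 -179.46808117  103.36458917] [ 572.81767095 -183.23432053   92.27596377]
lever 536 [484.17219278 -72.99983035  75.01453718] [588.67444205  53.87027122  95.2963013 ] [536.3698515    2.32013605  82.82651276]
side 221
tab 79 [ 561.69396965 -188.62752258   75.61718069] [ 586.9228105  -178.23933369   98.7104203 ] [ 573.52919479 -181.79212718   87.86053551]
lever 142 [483.37099427 -14.22429026  75.12817623] [553.11543923  56.74426757  89.44249384] [504.87405445  38.47204158  84.18918247]
[[ 498.3709583    60.61998307    6.        ]
 [ 530.51632524 -223.47041072    6.        ]
 [ 607.95574985   73.21579598    6.        ]]
[[ 496.0628199    70.61039602    6.        ]
 [ 523.40445572 -211.74321666    6.        ]
 [ 597.93404282   83.09941891    6.        ]]
285.90326416253856 110.30630553894443
yaw 0.11267266513764361 origin [558.39788208 -25.17493764   6.        ] [557.93726798 -21.1041786    6.        ]
283.6743337759832 102.63392106181756
yaw 0.09653374952078299 origin [554.69734953 -16.14207907   6.        ] [554.08765721  -9.84586366   6.        ]
```

```bash
python3 - <<'E'
from h import *
from rig import bot
z=np.array([np.cos(.1),np.sin(.1),0]);y=np.array([0,0,-1.]);x=np.cross(y,z)
M=np.c_[x,y,z]
bot.move_gripper(0)
bot.move_to([495,-50,230],quat(M))
s=bot.read_state();c=bot.read_camera("wrist");print(s["clock"],s["grip_width"],s["ee_pos"])
sc=bot.read_camera("scene")
pickle.dump((s,c,sc),open("c1.pkl","wb"))
cv2.imwrite("pics/w1.png",c["image"])
cv2.imwrite("pics/w1z.png",cv2.resize(c["image"][60:300,150:500],None,fx=2.2,fy=2.2,interpolation=cv2.INTER_CUBIC))
E
```

```text
2.8083 -0.1439302788622035 [494.98511546 -50.61632227 230.00119435]
```

View pics/w1.png

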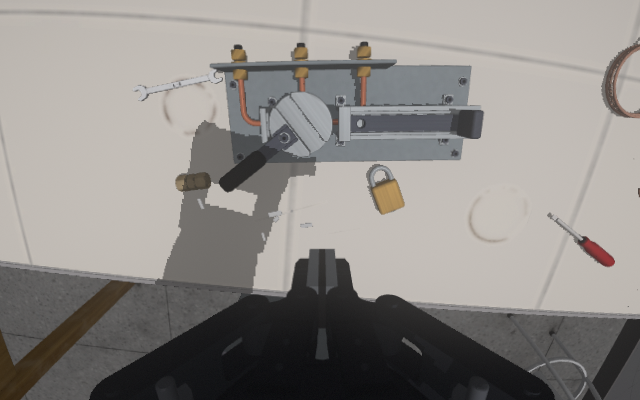

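View pics/w1z.png

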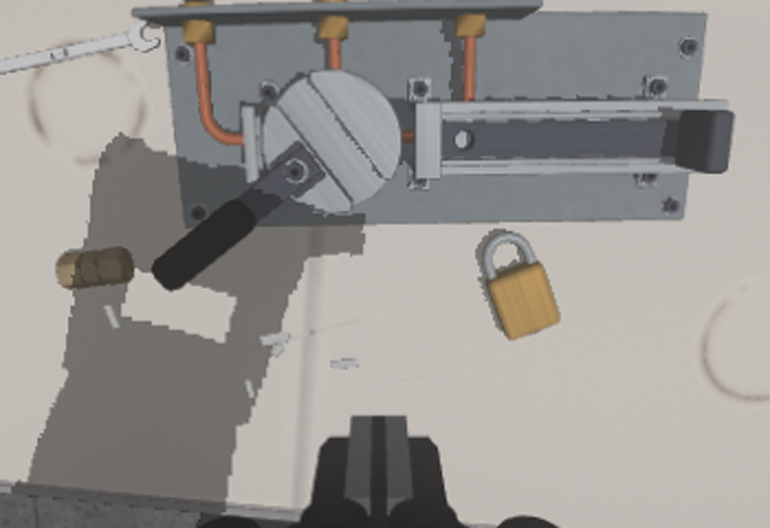

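```bash
python3 - <<'E'
from h import *
from scipy.optimize import least_squares
s,c,sc=pickle.load(open("c1.pkl","rb"))
w=lambda u,v:(150+u/2.2,60+v/2.2)
C=onplane(c,[w(185,227),w(683,218),w(706,13)],6,s);print("corners",C.round(1), np.linalg.norm(C[0]-C[1]),np.linalg.norm(C[1]-C[2]))
print("disc",onplane(c,[w(331,141)],72,s).round(1))
print("disc LR,TB",onplane(c,[w(262,141),w(401,141),w(331,69),w(331,213)],72,s).round(1))
L=onplane(c,[w(170,277),w(245,213)],90,s);print("lever",L.round(1))
S=onplane(c,[w(277,97),w(346,212),w(305,78),w(375,198)],72,s);print("slot",S.round(1))
print("tab top far corners",onplane(c,[w(733,112),w(733,172)],100,s).round(1))
P=cloud(c,s)
for h0,h1,nm in((4,9,"plate"),(69,76,"disc"),(97,104,"tab"),(86,94,"lever")):
    m=(P[...,2]>h0)&(P[...,2]<h1)&(P[...,0]>440)&(P[...,0]<660); q=P[m]; print(nm,len(q),np.median(q,0).round(1),q.min(0).round(1),q.max(0).round(1))
def fit(p):
    R2=np.array([[np.cos(p[2]),-np.sin(p[2])],[np.sin(p[2]),np.cos(p[2])]])
    st=np.array([[-50,92,6],[-50,-198,6],[62,-198,6],[0,0,72],[-13,-174+p[3],100],[13,-174+p[3],100]],float)
    W=np.c_[st[:,:2]@R2.T+p[:2],st[:,2]]
    uv=np.array([w(185,227),w(683,218),w(706,13),w(331,141),w(733,172),w(733,112)])
    return (proj(c,W,s)-uv).ravel()
r=least_squares(fit,[556,-18,.1,0]);print(r.x,r.fun.round(1))
e=L[0]-L[1];print("lever dir",e[:2],np.arctan2(e[1],-e[0]))
for i in(0,2):
    e=S[i]-S[i+1];print("slot dir yaw",np.arctan2(-e[0],e[1]))
E
```

```text
corners [[ 496.4   62.7    6. ]
 [ 530.7 -223.8    6. ]
 [ 640.  -210.5    6. ]] 288.5302786030468 110.14071422107958
disc [[556.9 -22.   72. ]]
disc LR,TB [[553.9   9.3  72. ]
 [560.  -53.7  72. ]
 [587.8 -19.6  72. ]
 [524.1 -24.6  72. ]]
lever [[490.8  45.7  90. ]
 [523.5  12.4  90. ]]
slot [[573.7   3.5  72. ]
 [525.2 -31.5  72. ]
 [582.9  -8.4  72. ]
 [533.1 -44.4  72. ]]
tab top far corners [[ 588.  -188.   100. ]
 [ 564.  -194.3  100. ]]
plate 13255 [589.5 -80.6   6.8] [ 440.5 -499.8    4. ] [660.  342.2   9. ]
disc 2953 [564.5 -40.6  72.7] [ 524.3 -182.5   69. ] [588.   18.6  76. ]
tab 322 [ 575.8 -184.2  100.1] [ 562.8 -191.2   97.1] [ 588.5 -178.8  103. ]
lever 927 [509.3  28.9  90.2] [ 485.  -184.9   86. ] [588.   54.5  93.9]
[ 5.56385938e+02 -2.18374139e+01  1.16384074e-01  3.63878096e+00] [-0.8  0.2  0.2  0.8  0.8 -0.7 -0.2  0.5 -2.   0.6  1.9 -1. ]
lever dir [-32.70830695  33.35583443] 0.795199346468404
slot dir yaw -0.9441804751576178
slot dir yaw -0.9443220881827437
```

```bash
python3 - <<'E'
from h import *
s,c,sc=pickle.load(open("c1.pkl","rb"))
cv2.imwrite("pics/w1d.png",cv2.resize(c["image"][80:200,210:350],None,fx=5,fy=5,interpolation=cv2.INTER_CUBIC))
P=cloud(c,s);q=P[(P[...,2]>84)&(P[...,2]<95)&(P[...,0]<540)&(P[...,1]>-15)]
m=q.mean(0);u=np.linalg.svd((q-m)[:,:2])[2][0];print(m,u,np.arctan2(abs(u[1]),abs(u[0])), len(q))
print(np.arctan2(m[1]+21.8,556.4-m[0]))
E
```

```text
[506.91850848  31.39173403  89.7291389 ] [-0.68483308  0.72869997] 0.8164217152170116 858
0.8215188633654218
```

View pics/w1d.png

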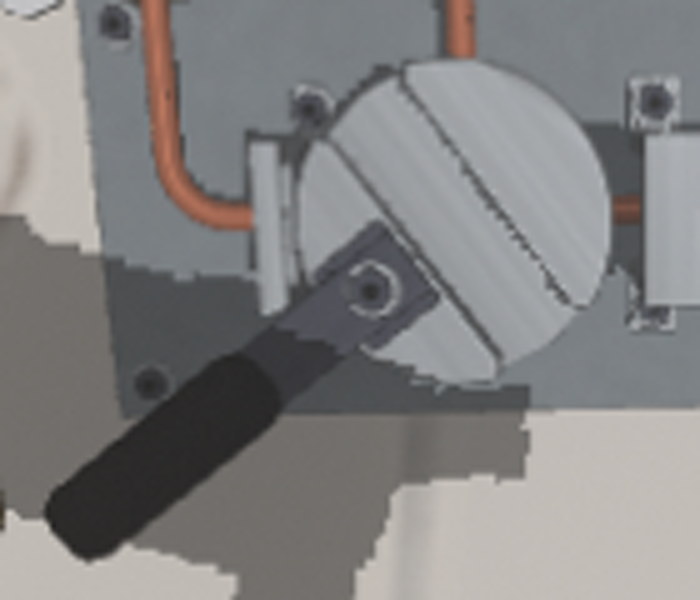

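```bash
cat >> h.py <<'E'
O=np.array([556.4,-21.8]);YAW=.116
def W(x,y,z):
    c,s=np.cos(YAW),np.sin(YAW);return np.array([O[0]+c*x-s*y,O[1]+s*x+c*y,z])
def tool(phi):
    a=YAW-phi;z=np.array([-np.sin(a),np.cos(a),0]);y=np.array([0,0,-1.]);return quat(np.c_[np.cross(y,z),y,z])
def lev(phi,off,z,r=80):
    return W(-r*np.cos(phi)+off*np.sin(phi),r*np.sin(phi)+off*np.cos(phi),z)
E
python3 - <<'E'
from h import *
from rig import bot
for p in[(lev(.93,36,180),tool(.93)),(lev(0,19.5,97),tool(0)),(W(0,-200,99),tool(0)),(W(0,-71,99),tool(0))]:
    print(p[0].round(1),np.round(bot.ik(*p),2))
bot.move_to(lev(.93,36,180),tool(.93))
print(bot.servo_line(lev(.93,36,97),speed=120,until_force=6))
s=bot.read_state();print(s["clock"],s["ee_pos"],s["ft_force"])
c=bot.read_camera("wrist");sc=bot.read_camera("side")
cv2.imwrite("pics/w2.png",c["image"]);cv2.imwrite("pics/s2.png",cv2.resize(sc["image"][120:280,250:460],None,fx=3.7,fy=3.7,interpolation=cv2.INTER_CUBIC))
E
```

```text
[527.6  61.1 180. ] [ 0.05  0.3   1.64 -0.    1.2   0.86]
[474.7 -11.7  97. ] [-0.1   0.3   1.86 -0.    0.98 -0.22]
[ 579.5 -220.5   99. ] [-0.42  0.58  1.44 -0.    1.12 -0.54]
[564.6 -92.3  99. ] [-0.23  0.49  1.59 -0.    1.07 -0.34]
False
4.3167 [528.07850681  60.88518601  97.84544191] [-0.24243935 -0.024189    0.03540579]
```

View pics/w2.png

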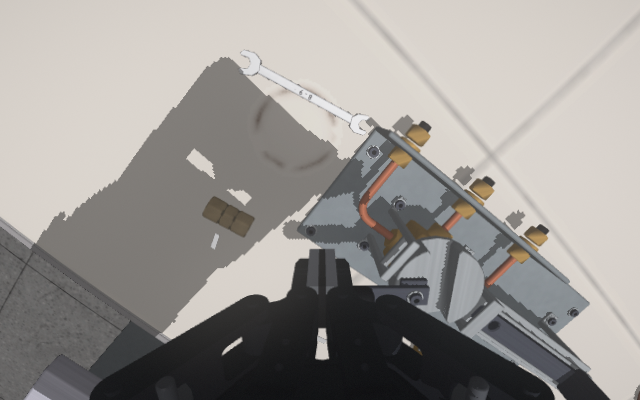

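View pics/s2.png

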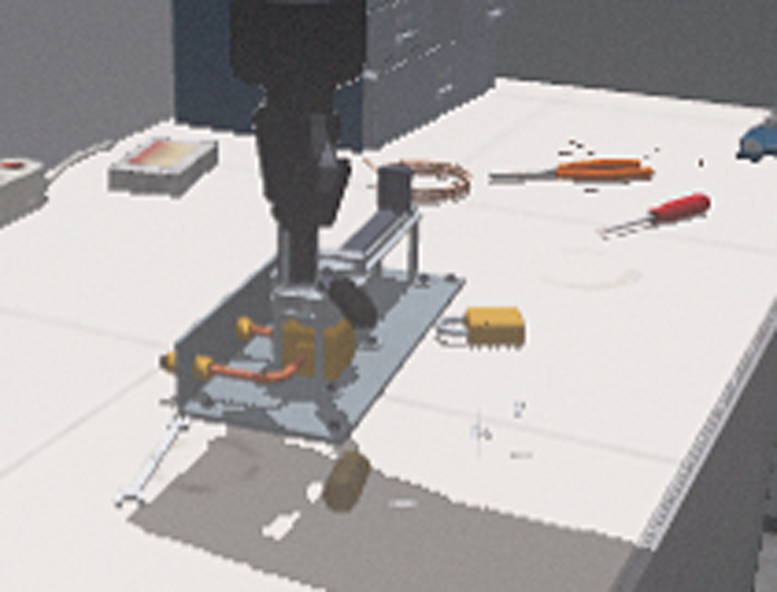

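```bash
python3 - <<'E'
from h import *
from rig import bot
F=[]
for p in(.93,.75,.55,.37,.19):
    bot.servo_line(lev(p,19.5,97),tool(p),speed=70);F.append(bot.read_state()["ft_force"].round(1))
bot.servo_line(lev(.06,19.5,97),tool(.06),speed=40)
bot.servo_line(lev(.0,19.5,97),tool(.0),speed=15)
bot.dwell(.2);s=bot.read_state();print(F,s["clock"],s["ee_pos"],lev(0,19.5,97),s["ft_force"])
bot.servo_line(lev(0,40,97),speed=80)
bot.servo_line(lev(0,40,190),speed=200)
# look from above, camera-natural orientation
z=np.array([np.cos(.1),np.sin(.1),0]);y=np.array([0,0,-1.]);M=np.c_[np.cross(y,z),y,z]
bot.move_to([480,-45,190],quat(M))
bot.dwell(.1)
s=bot.read_state();c=bot.read_camera("wrist");print(s["clock"])
pickle.dump((s,c),open("c3.pkl","wb"))
cv2.imwrite("pics/w3.png",c["image"])
E
```

```text
[array([0.1, 0.1, 0.4]), array([0.6, 0.8, 1.1]), array([ 0.2,  0.1, -0.9]), array([ 0.2,  0.3, -0. ]), array([ 0.2, -0.7, -0.3])] 7.3583 [474.71358322 -11.60889291  97.01372758] [474.68070622 -11.690251    97.        ] [-0.61246461 -0.27109437 -1.19259992]
9.8083
```

View pics/w3.png

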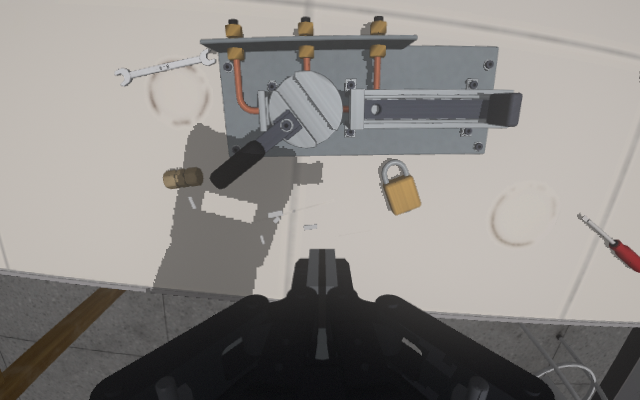

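```bash
python3 - <<'E'
from h import *
s,c=pickle.load(open("c3.pkl","rb"))
P=cloud(c,s);T=(P-s["ee_pos"])@rot(s["tool_rot"])
for v in range(244,330,6): print(v,c["depth"][v,315].round(1),T[v,315].round(1),T[v,328].round(1))
q=P[(P[...,2]>84)&(P[...,2]<95)&(P[...,0]<540)&(P[...,1]>-15)]
m=q.mean(0);u=np.linalg.svd((q-m)[:,:2])[2][0];print(m,u,np.arctan2(abs(u[1]),abs(u[0])), len(q))
q=P[(P[...,2]>97)&(P[...,2]<103)&(P[...,1]<-150)&(P[...,0]>500)];print(q.min(0),q.max(0))
E
```

```text
244 367.8 [ -9.5 187.7 -82.8] [  6.8 189.7 -83.7]
250 154.4 [-4.5 -6.2  9.9] [ 2.4 -6.8 10.2]
256 146.7 [ -4.3 -14.1  10.6] [  2.2 -14.1  10.6]
262 140.8 [ -4.2 -20.3  10.7] [  2.1 -20.1  10.6]
268 135.9 [ -4.  -25.5  10.6] [  2.  -25.4  10.5]
274 132.2 [ -3.9 -29.6   9.9] [  1.9 -28.9   9.5]
280 126.9 [ -3.8 -35.1  10.4] [  1.8 -36.5  11.3]
286 121.2 [ -3.7 -40.8  11.2] [  1.7 -40.4  10.9]
292 116.7 [ -3.6 -45.5  11.5] [  1.6 -44.8  11. ]
298 112.8 [ -3.5 -49.6  11.7] [  1.5 -49.4  11.5]
304 110.8 [ -3.4 -52.   10.8] [  1.5 -51.4  10.3]
310 110.3 [ -3.4 -53.1   8.9] [  1.5 -52.8   8.6]
316 115.3 [ -3.6 -49.8   3.3] [  1.6 -50.5   3.9]
322 115.8 [ -3.6 -50.1   0.7] [  1.6 -50.4   0.9]
328 116.6 [ -3.6 -50.2  -2.2] [  1.6 -50.4  -2.1]
[506.99656669  31.15799506  89.65827805] [-0.68292541  0.73048811] 0.8190364140244878 1201
[ 562.56538305 -191.1456115    97.00641856] [ 588.1761454  -178.67958623  102.40171396]
```

```bash
python3 - <<'E'
from h import *
from rig import bot
s=bot.read_state()
for n in("scene","side"):
    c=bot.read_camera(n);P=cloud(c);p=s["ee_pos"]
    m=(abs(P[...,0]-p[0])<25)&(abs(P[...,1]-p[1])<25)&(P[...,2]>120)&(P[...,2]<260)
    q=P[m];print(n,len(q),p,np.percentile(q[:,2],[0,1,5,20]) if len(q) else "")
    uv=proj(c,[p,p-[0,0,19]]);print(uv)
    x,y=uv[0].astype(int);im=c["image"].copy()
    for a,col in zip(uv,((0,0,255),(0,255,0))): cv2.circle(im,tuple(int(t) for t in a),1,col,-1)
    cv2.imwrite(f"pics/{n}4.png",cv2.resize(im[max(0,y-60):y+60,max(0,x-70):x+70],None,fx=5,fy=5))
E
```

```text
scene 217 [479.95950754 -44.86271901 189.85083827] [193.66758722 198.46888684 203.55886589 211.97875886]
[[393.49691151 165.30467074]
 [392.47504971 173.73358833]]
side 272 [479.95950754 -44.86271901 189.85083827] [190.53550213 191.16960381 193.37616493 203.56359262]
[[370.2813282  147.93982553]
 [369.95188423 156.00971588]]
```

View pics/side4.png

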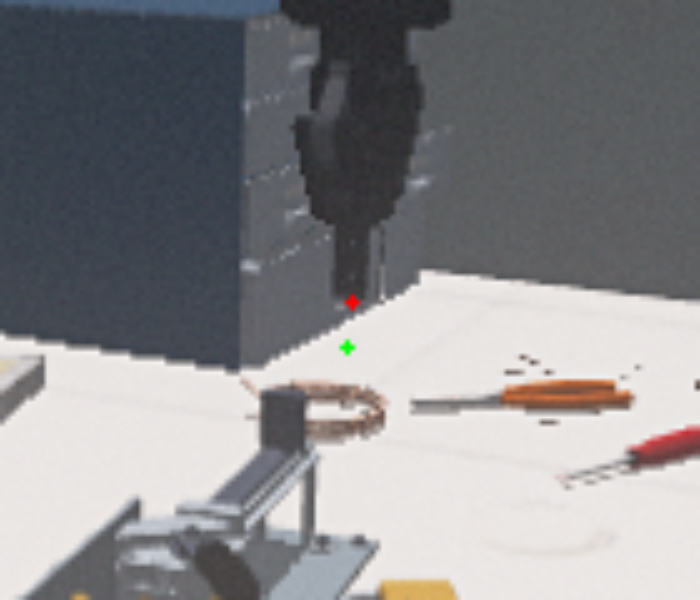

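View pics/scene4.png

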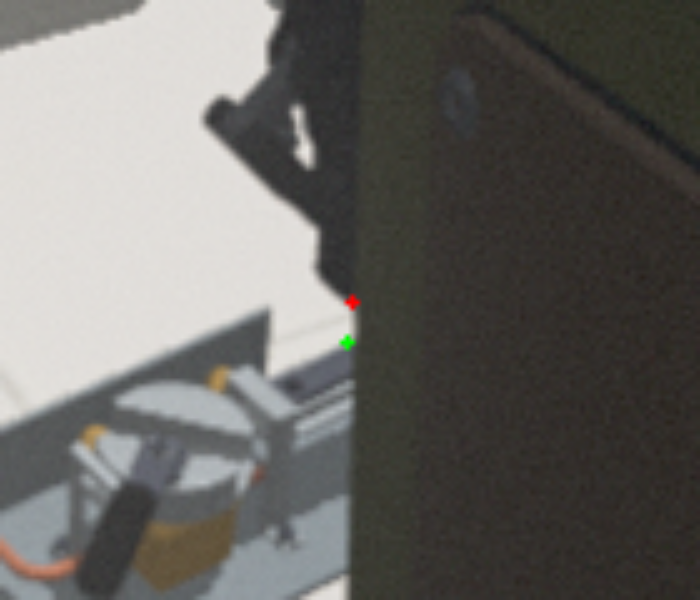

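Lever unmoved: both the wrist and side cameras put the real fingertips at about the reported TCP, not 19 mm ahead, so they passed over the sleeve. I'll repeat 19 mm lower.

```bash
python3 - <<'E'
from h import *
from rig import bot
Z=78
bot.move_to(lev(.93,38,150),tool(.93))
print(bot.servo_line(lev(.93,38,Z),speed=100,until_force=6))
F=[]
for p in(.93,.75,.55,.37,.19):
    bot.servo_line(lev(p,19.5,Z),tool(p),speed=70);F.append(bot.read_state()["ft_force"].round(1))
bot.servo_line(lev(.06,19.5,Z),tool(.06),speed=40)
bot.servo_line(lev(.0,19.5,Z),tool(.0),speed=15)
bot.dwell(.2);s=bot.read_state();print(F,s["clock"],s["ee_pos"],s["ft_force"])
bot.servo_line(lev(0,40,Z),speed=80)
bot.servo_line(lev(0,40,190),speed=200)
z=np.array([np.cos(.1),np.sin(.1),0]);y=np.array([0,0,-1.]);M=np.c_[np.cross(y,z),y,z]
bot.move_to([480,-45,190],quat(M))
bot.dwell(.1)
s=bot.read_state();c=bot.read_camera("wrist");print(s["clock"])
pickle.dump((s,c),open("c5.pkl","wb"))
cv2.imwrite("pics/w5.png",c["image"])
P=cloud(c,s);q=P[(P[...,2]>84)&(P[...,2]<95)&(P[...,0]<510)&(abs(P[...,1])<100)]
m=q.mean(0);u=np.linalg.svd((q-m)[:,:2])[2][0];print(m,u,"phi",-np.arctan(u[1]/u[0])+YAW, np.arctan2(m[1]-O[1],O[0]-m[0])+YAW,len(q))
E
```

```text
False
[array([-0.3, -0.8,  0.3]), array([ 0.5, -0.6,  0.1]), array([ 0.4,  0.3, -0. ]), array([ 0.3, -0.6, -0.3]), array([0. , 0.3, 0.8])] 14.3667 [474.7115967  -11.65398791  78.01696845] [ 0.05309702 -0.31569912  0.15304061]
16.9083
[484.38659634 -29.38520456  89.56204927] [-0.99473971 -0.10243495] phi 0.013385062341264811 0.011056502292567646 1105
```

View pics/w5.png

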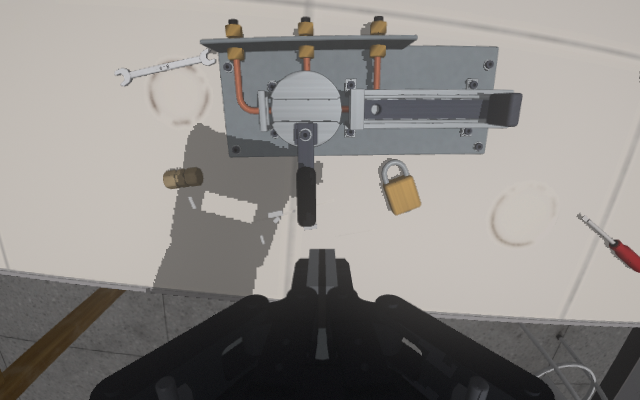

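```bash
python3 - <<'E'
from h import *
from rig import bot
Z=82
bot.move_to(W(0,-210,150),tool(0))
print(bot.servo_line(W(0,-210,Z),speed=100,until_force=6))
print("push",bot.servo_line(W(0,-80,Z),speed=60,until_force=20))
s=bot.read_state();print(s["clock"],s["ee_pos"]-W(0,-80,Z),s["ft_force"])
print("end",bot.servo_line(W(0,-62,Z),speed=25,until_force=12))
s=bot.read_state();c,sn=np.cos(YAW),np.sin(YAW);d=s["ee_pos"][:2]-O;print(s["clock"],"st y",-sn*d[0]+c*d[1],s["ft_force"])
E
```

```text
False
push False
21.7333 [ 0.09104546 -0.01926249  0.01207323] [ 0.36217396  0.60831848 -0.25447656]
end True
22.1833 st y -72.14056960647112 [ 0.65809967 -4.91216524  2.92459714]
```

```bash
python3 - <<'E'
from h import *
from rig import bot
c,sn=np.cos(YAW),np.sin(YAW)
print("again",bot.servo_line(W(0,-64,82),speed=20,until_force=18))
s=bot.read_state();d=s["ee_pos"][:2]-O;print("st y",-sn*d[0]+c*d[1],s["ft_force"])
bot.servo_line(W(0,-100,82),speed=80)
bot.servo_line(W(0,-100,190),speed=200)
z=np.array([np.cos(.1),np.sin(.1),0]);y=np.array([0,0,-1.]);M=np.c_[np.cross(y,z),y,z]
bot.move_to([480,-20,190],quat(M))
bot.dwell(.1)
s=bot.read_state();c=bot.read_camera("wrist");print(s["clock"],s["ft_force"])
pickle.dump((s,c),open("c6.pkl","wb"))
cv2.imwrite("pics/w6.png",c["image"])
cv2.imwrite("pics/w6z.png",cv2.resize(c["image"][60:180,190:370],None,fx=4.4,fy=4.4,interpolation=cv2.INTER_CUBIC))
for h,yy in((64,114-15-174+128+0,),):
    pass
P=cloud(c,s);q=P[(P[...,2]>96)&(P[...,2]<104)&(P[...,1]<-40)&(P[...,0]>500)];
d=q[:,:2]-O;print("tab st y",np.percentile(-np.sin(YAW)*d[:,0]+np.cos(YAW)*d[:,1],[1,50,99]))
E
```

```text
again True
st y -72.18992361406937 [ 0.90224663 -4.43686325  2.58837975]
25.25 [-0.06739736 -0.91892667 -0.19243758]
tab st y [-59.52250953 -54.1727884  -49.55505449]
```

View pics/w6.png

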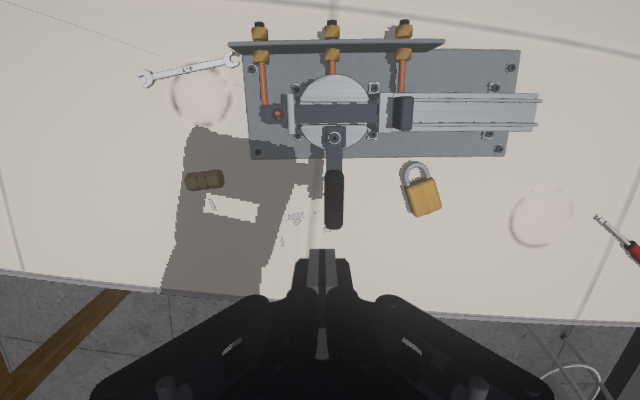

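View pics/w6z.png

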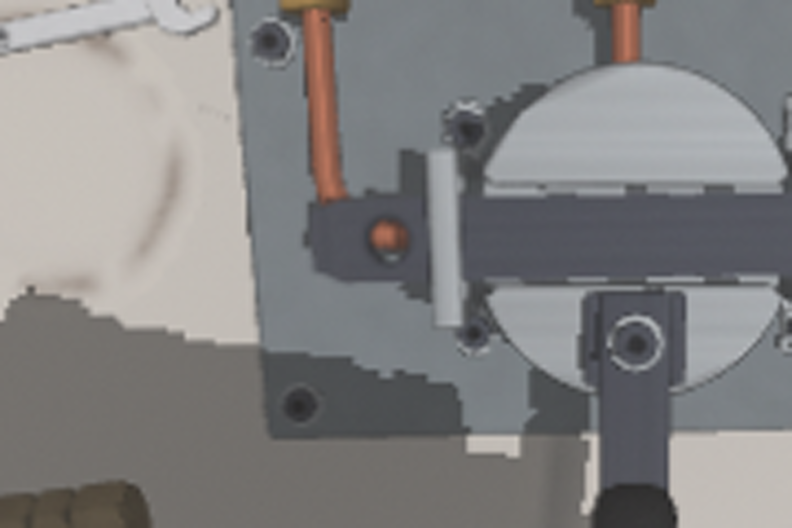

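```bash
python3 - <<'E'
from h import *
s,c=pickle.load(open("c6.pkl","rb"))
w=lambda u,v:(190+u/4.4,60+v/4.4)
A=onplane(c,[w(312,237),w(388,238)],68,s);B=onplane(c,[w(430,237)],73,s)
for p in np.r_[A,B]:
    d=p[:2]-O;print(-np.sin(YAW)*d[0]+np.cos(YAW)*d[1])
cv2.imwrite("pics/w6t.png",cv2.resize(c["image"][70:160,320:440],None,fx=6,fy=6,interpolation=cv2.INTER_CUBIC))
E
```

```text
63.49225333786959
48.37405242462732
39.458047754680955
```

View pics/w6t.png

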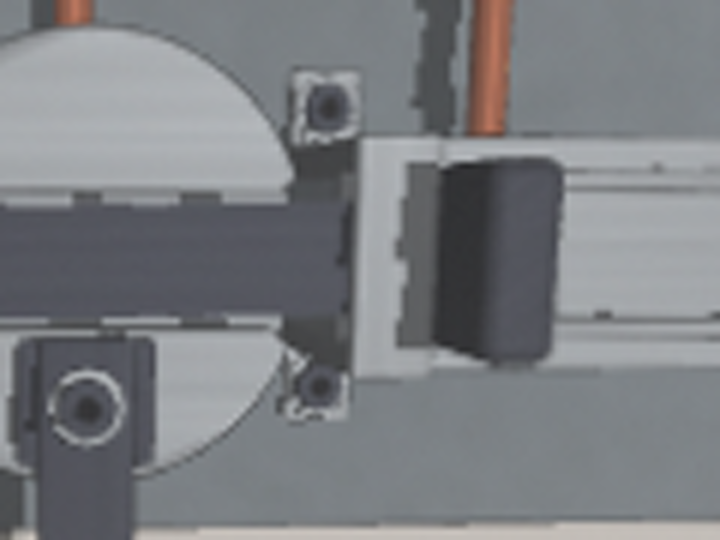

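```bash
python3 - <<'E'
from rig import bot
print(bot.read_state()["clock"]); bot.finish_job()
E
```

```text
25.3
the job is handed in; nothing more can be done
```

The valve is locked out. I pushed the lever round to about 0.01 rad of zero, then pushed the bar by its tab through the slot and the far bracket to its hard stop. I handed the job in at 25.3 s, with the gripper raised and clear of everything.

- **Failed first try:** the first lever sweep went over the sleeve without touching it. The wrist and side cameras showed the fingertips at about the reported TCP height, not 19 mm ahead of it as stated. I repeated the sweep 19 mm lower and the lever moved as planned.
- **Bar fully home:** two separate pushes stopped on force at the same place, station y -72.1 and -72.2 mm. The tab's rear face measures about -59.5 mm, where home is -60 mm. The tip measures 63.5 mm and the far bracket's face 39.5 mm, so the tip stands 24 mm beyond it. In the last picture the padlock hole is visible and clear of the bracket.
- **Loose parts:** by eye in the last wrist picture, the padlock, brass union and spanner lie where they were. I did not measure their positions.
- **Camera disagreement:** early on, the scene and side cameras differed by up to about 10 mm on the station's position. I used the close wrist view instead.

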